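# Prove a spare circuit breaker and lay it in the pump kit tray

### The job

Prove the spare circuit breaker: it stands on its end, so lay it flat on its back on the rubber mat without letting it drop, let go, push its red trip button so that the lever drops, and lift the lever back up until it latches and stays. Then lay the breaker, on its back with the lever still up, in the empty bay of the blue kit tray. Do not disturb the contactor in the other bay or upset the solvent bottle.

Things in the scene. Friction and masses are not known exactly. Their poses are not given: they have to be found in the camera images.
- breaker_mid (a point): Centre (and balance point) of the loose light-grey moulded-case circuit breaker: 130 mm long, 54 mm wide, 60 mm deep, 0.6 to 0.9 kg. Axes here: x to its top end, y across the width, z out of the face. It starts upright on its lower end (this point 65 mm up), face roughly to the robot; on its back this point is 30 mm above what it lies on. Sides flat; the end 20 mm are 10 mm lower than the face.
- button_top (a point): Centre of the end of the red round trip button, 12 mm across, 7 mm proud of the face, 33 mm from breaker_mid towards the top end; axes as breaker_mid. It pushes in, against z, at most 6 mm (1 N at first, about 3 N fully in); after about 4 to 5 mm it lets the lever drop. It springs out again by itself.
- trip_button (a joint): How far the trip button is pushed in, m: 0 out, 0.006 fully in.
- lever_tip (a point): Middle of the outer end (white line) of the dark lever on the face: a stub 20 mm wide (across the breaker), 9 mm thick. It pivots about a line across the breaker, 10 mm from breaker_mid towards the lower end and 18 mm from it towards the face; this point is 40 mm from the pivot. The frame round the lever is 32 mm out from breaker_mid, this tip 55 mm. Axes: as breaker_mid when the lever is up.
- trip_lever (a joint): Lever angle, rad. Near 0: up, leaning 0.40 rad to the top end; 0.80: dropped, leaning 0.40 rad to the lower end. A spring pulls it down; lifting it (pushing the stub from its lower side towards the top end) near its tip takes 1 to 3 N. It latches near 0 and can be pushed a little past, to a stop at -0.12; let go, it stays near 0. Only the button releases it.
- mat: Fixed dark teal grippy rubber mat, 280 mm (x) by 240 mm (y), 3 mm thick; origin at the centre of its underside. A black auxiliary contact block (44 x 36 x 22 mm) lies on its corner, about 112 mm along +x and 92 mm along +y from the centre.
- tray: Fixed blue kit tray, 276 mm (x) by 126 mm (y), walls 36 mm high and 4 mm thick, floor 4 mm thick; origin at the centre of its underside. A cross wall parts the larger, empty bay (-x side) from the bay with the contactor (+x side).
- bay (a point): Centre of the floor of the tray's empty bay, 160 mm (x) by 118 mm (y) inside, walls 32 mm above this floor; axes as the tray.
- contactor: Loose white and dark-grey contactor, 74 x 45 x 82 mm high, stood in the tray's other bay; origin at the centre of its underside. To be left alone.
- solvent: White solvent bottle with a blue cap, 60 mm across, 165 mm tall, standing beyond the mat, to the right; origin at the centre of its underside. Not to be upset.
Mind the look-alikes: they are no part of the job. Leave any turquoise look-alike of the part that bears breaker_mid alone.

How it is judged (in metres and radians):
On the way, in this order (a step that is already met when the one before it is completed fails the run):
1. the breaker lies flat on its back on the mat, let go (angle between breaker_mid's own z axis and vertical below 0.1 rad and height (world z) of breaker_mid below 0.039 m and x of breaker_mid in the frame of mat between -0.13 and 0.13 m and y of breaker_mid in the frame of mat between -0.11 and 0.11 m and contact force between the fingers and breaker below 0.2 N), for 0.2 s.
2. the trip button has dropped the lever of the breaker as it lies on the mat (angle between breaker_mid's own z axis and vertical below 0.1 rad and height (world z) of breaker_mid below 0.039 m and x of breaker_mid in the frame of mat between -0.13 and 0.13 m and y of breaker_mid in the frame of mat between -0.11 and 0.11 m and value of joint trip_lever above 0.65 rad), for 0.1 s.
3. the lever is back up and stays latched by itself, nothing touching the breaker, still on the mat (all of step 1 and value of joint trip_lever below 0.08 rad), for 0.3 s.
At the end, for the whole second after the job is handed in: The breaker lies at rest on its back (within 0.1 rad) on the floor of the tray's empty bay, its centre within 30 mm along and 40 mm across of the bay's centre, lever up and latched (joint below 0.08), let go (angle between breaker_mid's own z axis and vertical below 0.1 rad and x of breaker_mid in the frame of bay between -0.03 and 0.03 m and y of breaker_mid in the frame of bay between -0.04 and 0.04 m and z of breaker_mid in the frame of bay between 0.025 and 0.036 m and value of joint trip_lever below 0.08 rad and linear speed of breaker below 0.02 m/s and contact force between the fingers and breaker below 0.2 N); the robot touches nothing.
It fails at once if the breaker falls or is knocked over (untouched by the fingers and moving faster than 0.45 m/s, as after a 10 mm drop) (contact force between the fingers and breaker below 0.05 N and linear speed of breaker above 0.45 m/s).
It fails at once if the contactor is disturbed (moved over 25 mm) (distance of contactor from where it was at the start of the episode above 0.025 m).
It fails at once if the solvent bottle is upset (angle between solvent's own z axis and vertical above 0.4 rad).
It also fails if it takes over 64 s, if anything falls off the work surface, if the arm or the gripper's body presses on something with over 40 N, if the wrist force passes 120 N, or if a joint passes its speed limit or range.

### The arm

A 7-joint arm with a two-finger parallel gripper is mounted at the origin on the work surface. World frame = base frame: x ahead of the robot, y to its left, z up, the work surface at z = 0. Lengths are in m, angles in degrees, forces in N, time in s.
With the tool pointing down it reaches from about 0.425 to 0.875 m from the base axis. Payload 4.7 kg.
Tool frame: the origin (TCP) lies at the very end of the fingers, on their centre line; the grasp point (between the pads) lies 19 mm behind it; z points along the fingers, y is the direction in which the jaws open and shut (so a half turn about z gives the same grasp; the last joint's range is limited). The gripper opens to 87 mm and grips with 3 to 60 N. Pads are 19 mm wide; open, the fingers measure 117 mm over their backs; the gripper's body (75 mm by 190 mm) begins 51 mm behind the grasp point.
Start: joints at [70.594, 18.392, -4.016, 83.108, 1.295, 78.541, -3.26], TCP at [0.225, -0.61, 0.194] pointing down, gripper open.
Joint ranges: [-163.93, 163.93], [-17.29, 119.83], [-79.2, 71.16], [3.27, 140.29], [-89.18, 269.18], [5.43, 117.66], [-154.24, 154.24]. Speed limits (degrees/s): [147.25, 147.25, 180, 180, 180, 180, 180].

### API

Orientations are given as [roll, pitch, yaw] about the fixed x, y, z axes, in that order (R = Rz(yaw) Ry(pitch) Rx(roll)).
In Python, from cell import * gives the robot as it stands.
- The arm moves only by the tool drive_tool, never from a script. Its argument "moves" is text: rows parted by semicolons, each of 5 numbers parted by spaces: the shift along the tool's x, y, z in m, then the turn about the tool's z in degrees, then the gripper's target within -1 to 1 (fully open at 1, half-way at 0, shut at -1). In form: x y z yaw fingers; .... A call has exactly 8 rows; each row is the pose to reach, as a shift and turn from the pose commanded when the call began, along the tool's axes at that moment; what a row does not reach only later rows make up. A row lasts 1/10 s, in which the tool goes at most 50 mm and 8.59 degrees, less where a joint would pass 70% of its speed; a pose out of reach is approached as far as the arm can. A call with a gripper value outside its range is refused whole. The fingers move at their own pace and stop on an object; "grip_force" is the grip in N (left out, the last holds). Time passes only in rows, so rows that repeat a pose let the fingers close, or fill a call up. It gives the time, the measured TCP pose, the force and the opening at its end, in the units of the state.
- get_obs(): the state, without advancing time (a new reading comes with each control period).
- read_camera(name): name is "scene" or "top"; returns (picture, depth): 400x640x3 uint8, red, green, blue; 400x640 float32, m along the optical axis (not along the pixel's ray), 0 where there is no reading.
- calibration(name): a dict with "intrinsics" (3x3 intrinsics, pixels), "k1" (the pictures are not rectified: a ray, as slopes to the right and down, at radius r is drawn at 1 + k1 r^2 times it, then the intrinsics apply), "cam_to_world" (4x4, takes a point from camera to world coordinates). Camera axes: x right, y up, looking along -z (the intrinsics and any distortion apply to the point x, -y, -z); pixel columns grow to the right and rows downward; lengths in m; the calibration is good to about 2 mm. A picture is of the moment at which its call begins. calibration takes no time and is no camera call.
- sign_off(): hands the job in, once; it reports no verdict.
Trained networks look in the newest picture that a camera, given by its name, has taken for a name from the list of things; names that differ only in an ending like _2 or _b are one class to them, and where a whole thing is asked for, a point or a joint stands for the part that bears it (a point fixed in the world has none). Each returns a list of dicts, best first, with "conf" (0 to 1); they miss things now and then, are a little off and sometimes report something else, mostly with a low value. They report only what shows in the picture. A call takes as long as a camera call. They do not tell look-alikes from the thing itself.
- search_frame(camera, name): "uv" ([column, row] in pixels, amid what is visible of it).
- pinpoint(camera, name): "uv" ([column, row] in pixels: a listed point, or the origin of a listed thing).
The state is a dict: "time_s": time; "qpos": joint angles; "joint_velocities": joint speeds; "effort": joint torques, N m; "tool_pos": TCP position; "tool_rot": TCP orientation; "force": force on the tool from outside, world axes, zero at the start; "wrist_torque": the same for the moment, N m; "grip_width": finger opening in m.
Only numpy, scipy, OpenCV 4.12 (cv2) and the standard library are available. Lean on these libraries where they do the work, as an engineer would, in place of code of your own. Each camera call takes 0.05 s, during which the arm holds its last target. There are 200 camera calls.

## Working session

There is one attempt and no reset: what is moved stays moved. The work goes in short steps, Python scripts to look and compute and a tool call to move; the robot and the scene stay as the last step left them, time stands still between calls to the robot, and variables do not carry over. Pictures are saved under pics/ and viewed, about 8 in all and at most 12, crops included, and the job is handed in when it is done.

Besides the shell and the picture viewer there is one more tool, called after "Call:" as name(argument=value, ...), one argument or row to a line, values as JSON. drive_tool: Moves the arm, as the interface text tells. Its arguments: {"type":"object","properties":{"moves":{"type":"string"},"grip_force":{"type":"number"}},"required":["moves"]}

```bash
mkdir -p pics; cat > h.py <<'E'
from cell import *
import numpy as np, cv2
def ray2w(cam,uv,d):
    c=calibration(cam);K=np.array(c["intrinsics"]);T=np.array(c["cam_to_world"])
    p=np.array([(uv[0]-K[0,2])/K[0,0],(uv[1]-K[1,2])/K[1,1]]);s=p.copy()
    for _ in range(20): s=p/(1+c["k1"]*(s@s))
    return (T@np.array([s[0]*d,-s[1]*d,-d,1]))[:3]
def w2px(cam,P):
    c=calibration(cam);K=np.array(c["intrinsics"]);T=np.array(c["cam_to_world"])
    q=np.linalg.inv(T)@np.append(P,1);s=np.array([q[0],-q[1]])/-q[2];s=s*(1+c["k1"]*(s@s))
    return K[:2,:2]@s+K[:2,2]
def onz(cam,uv,z):
    a=ray2w(cam,uv,.1);b=ray2w(cam,uv,1.);return a+(b-a)*(z-a[2])/(b[2]-a[2])
def cloud(cam,dep):
    c=calibration(cam);K=np.array(c["intrinsics"]);T=np.array(c["cam_to_world"])
    v,u=np.mgrid[:400,:640];p=np.stack([(u-K[0,2])/K[0,0],(v-K[1,2])/K[1,1]],-1);s=p.copy()
    for _ in range(20): s=p/(1+c["k1"]*(s**2).sum(-1,keepdims=True))
    X=np.stack([s[...,0]*dep,-s[...,1]*dep,-dep],-1);return X@T[:3,:3].T+T[:3,3]
def save(n,im,s=1): cv2.imwrite("pics/"+n,cv2.resize(im[...,::-1],None,fx=s,fy=s))
E
python3 - <<'E'
from h import *
o=get_obs();print({k:np.round(o[k],3) for k in ["time_s","tool_pos","tool_rot","grip_width","force"]})
for cam in ["scene","top"]:
    im,d=read_camera(cam);save(cam+"0.png",im)
    np.savez(cam+"0.npz",im=im,d=d)
    print(cam,np.round(calibration(cam)["cam_to_world"],2).tolist())
    for n in ["breaker_mid","button_top","lever_tip","mat","tray","bay","contactor","solvent"]:
        for r in pinpoint(cam,n)[:3]:
            u=r["uv"];dd=d[int(np.clip(u[1],0,399)),int(np.clip(u[0],0,639))]
            print(n,np.round(u),round(r["conf"],2),np.round(ray2w(cam,u,dd),3))
E
```

```text
{'time_s': np.float64(0.0), 'tool_pos': array([ 0.224, -0.609,  0.193]), 'tool_rot': array([-1.79893e+02,  6.00000e-03,  2.02160e+01]), 'grip_width': np.float64(0.087), 'force': array([-0.031, -0.652,  0.17 ])}
scene [[0.9, -0.26, 0.35, 0.97], [0.44, 0.53, -0.72, -0.83], [-0.0, 0.81, 0.59, 0.73], [0.0, 0.0, 0.0, 1.0]]
breaker_mid [298. 288.] 0.76 [ 0.686 -0.334  0.089]
breaker_mid [244. 318.] 0.73 [ 0.636 -0.456  0.103]
breaker_mid [177. 306.] 0.73 [ 0.497 -0.487  0.097]
button_top [242. 323.] 0.54 [ 0.629 -0.456  0.085]
button_top [192. 294.] 0.49 [ 0.506 -0.452  0.101]
lever_tip [241. 337.] 0.6 [ 0.639 -0.476  0.074]
lever_tip [200. 305.] 0.59 [ 0.519 -0.45   0.073]
mat [293. 209.] 0.85 [0.488 0.001 0.003]
tray [341. 155.] 0.83 [0.491 0.358 0.004]
tray [290. 212.] 0.5 [ 0.489 -0.017  0.004]
bay [329. 156.] 0.69 [0.478 0.283 0.035]
contactor [367. 156.] 0.96 [0.588 0.371 0.017]
contactor [247. 274.] 0.5 [ 0.573 -0.353  0.098]
solvent [346. 264.] 0.89 [ 0.73  -0.172  0.031]
solvent [345. 156.] 0.71 [0.505 0.363 0.003]
top [[-0.01, 1.0, -0.07, 0.52], [-1.0, -0.01, 0.03, -0.03], [0.03, 0.07, 1.0, 1.17], [0.0, 0.0, 0.0, 1.0]]
breaker_mid [400. 171.] 0.95 [ 0.664 -0.288  0.113]
breaker_mid [446. 189.] 0.64 [ 0.614 -0.409  0.129]
breaker_mid [408. 213.] 0.63 [ 0.552 -0.303  0.13 ]
lever_tip [454. 226.] 0.57 [ 0.516 -0.446  0.075]
lever_tip [398. 187.] 0.54 [ 0.626 -0.291  0.072]
lever_tip [406. 233.] 0.52 [ 0.496 -0.31   0.074]
mat [297. 236.] 0.74 [ 0.492 -0.008 -0.003]
tray [173. 232.] 0.57 [0.508 0.354 0.003]
bay [178. 250.] 0.95 [0.454 0.34  0.004]
contactor [162. 206.] 0.72 [0.581 0.367 0.059]
```

View pics/scene0.png

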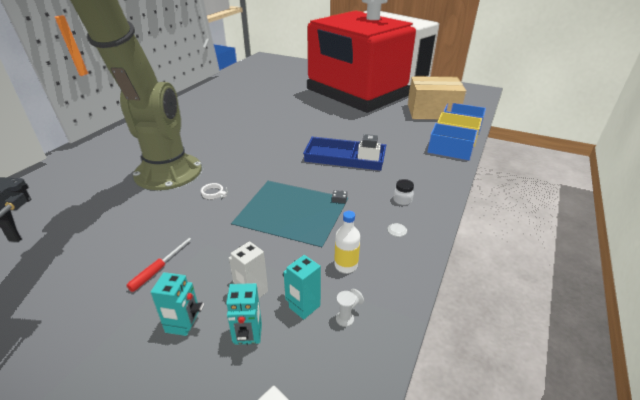

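View pics/top0.png

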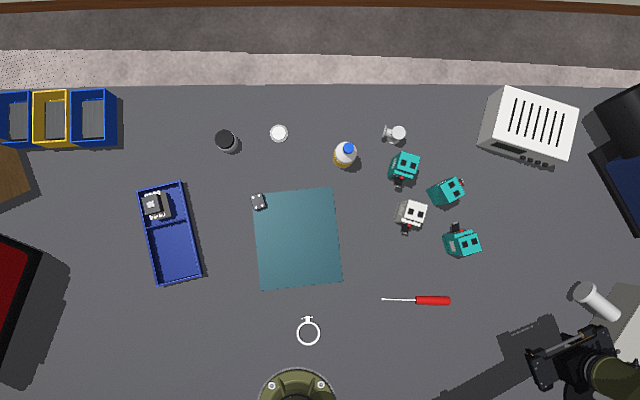

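Light-grey breaker: top (411,215), scene (249,270). Look-alikes in turquoise: top (404,166), (452,190), (462,240). The grey one is the job. Next I fit the poses and check a crop.

```bash
python3 - <<'E'
from h import *
f=np.load("top0.npz");im,d=f["im"],f["d"];X=cloud("top",d);hsv=cv2.cvtColor(im,cv2.COLOR_RGB2HSV)
def rect(m,n):
    P=X[m][:,:2].astype(np.float32);r=cv2.minAreaRect(P);print(n,m.sum(),np.round(r[0],4),np.round(r[1],4),round(r[2],2),"zmed",round(float(np.median(X[m][:,2])),4));return r
H,S,V=[hsv[...,i].astype(int) for i in range(3)]
v,u=np.mgrid[:400,:640]
box=(u>385)&(u<435)&(v>190)&(v<245)
rect(box&(X[...,2]>.122)&(X[...,2]<.14),"brk top end")
rect(box&(X[...,2]>.105)&(X[...,2]<.14),"brk top all")
l=box&(X[...,2]>.06)&(X[...,2]<.085)&(u<430);print("lev-ish",X[l].mean(0),l.sum())
mat=(u>240)&(u<350)&(v>180)&(v<300)&(H>80)&(H<100)&(S>90)&(V>60)&(d>0)
mat=cv2.morphologyEx(mat.astype(np.uint8),cv2.MORPH_OPEN,np.ones((5,5)))>0
rect(mat,"mat")
t=(u>120)&(u<215)&(v>170)&(v<300)&(X[...,2]>.025)&(X[...,2]<.045)&(H>108)&(H<130)&(S>120)
rect(t,"tray rim")
s=(u>325)&(u<365)&(v>130)&(v<175)&(X[...,2]>.02)
rect(s,"solvent")
c=(u>135)&(u<185)&(v>180)&(v<225)&(X[...,2]>.075);rect(c,"contactor")
for uv in [(404,166),(452,190),(462,240)]:
    b=(abs(u-uv[0])<25)&(abs(v-uv[1])<25)&(X[...,2]>.122)&(X[...,2]<.14)&(H>80)&(H<95)&(S>120);rect(b,str(uv))
sc=np.load("scene0.npz")["im"]
a=cv2.resize(im[190:250,380:480],(500,300),interpolation=2);b=cv2.resize(sc[230:350,150:330],(450,300),interpolation=2)
save("crop1.png",np.vstack([a,cv2.copyMakeBorder(b,0,0,0,50,0)]))
E
```

```text
brk top end 401 [ 0.5548 -0.3215] [0.0555 0.0526] 73.39 zmed 0.1306
brk top all 516 [ 0.5481 -0.3195] [0.0554 0.0667] 73.94 zmed 0.1297
lev-ish [ 0.5280877  -0.30176146  0.0719774 ] 117
mat 2966 [ 0.4864 -0.0068] [0.2755 0.2353] 5.24 zmed 0.0038
tray rim 942 [0.5058 0.357 ] [0.2816 0.1346] 13.17 zmed 0.036
solvent 480 [ 0.6271 -0.1071] [0.0592 0.255 ] 68.14 zmed 0.1135
contactor 324 [0.5677 0.1909] [0.4528 0.0572] 85.06 zmed 0.085
(404, 166) 334 [ 0.6858 -0.3055] [0.0553 0.0505] 72.53 zmed 0.1304
(452, 190) 332 [ 0.6118 -0.4234] [0.0536 0.0532] 28.22 zmed 0.1303
(462, 240) 340 [ 0.4676 -0.4638] [0.053  0.0557] 15.6 zmed 0.1305
```

View pics/crop1.png

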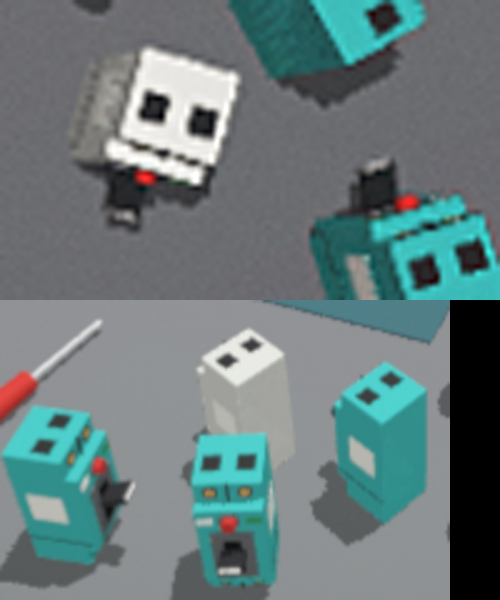

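The crop shows the light-grey breaker (top 411,215) with its face and lever toward the robot, yawed about -16.6°; the turquoise ones stay alone. First I move above it.

Call:
drive_tool(
  moves="0.02 -0.008 0 4 0.75; 0.06 -0.025 0 10 0.75; 0.105 -0.043 0 16 0.75; 0.15 -0.061 0 22 0.75; 0.195 -0.08 0 28 0.75; 0.24 -0.098 0 33 0.75; 0.28 -0.115 0 36 0.75; 0.32 -0.131 0 36.8 0.75",
  grip_force=20,
)

```text
time_s: 1.7
tool_pos: [0.4809, -0.3749, 0.1946]
tool_rot: [180.0, -0.0, -16.6]
force: [-0.1, -0.6, 0.9]
grip_width: 0.076
```

```bash
cat >> h.py <<'E'
from scipy.spatial.transform import Rotation as Rn
def delta(P,yaw=None):
    o=get_obs();R=Rn.from_euler("xyz",o["tool_rot"],degrees=True).as_matrix()
    dy=None if yaw is None else -((yaw-o["tool_rot"][2]+180)%360-180)
    print("t",round(o["time_s"],2),"tool",np.round(o["tool_pos"],4),np.round(o["tool_rot"],1),"w",round(float(o["grip_width"]),4),"F",np.round(o["force"],1),"->",np.round(R.T@(np.array(P)-o["tool_pos"]),4),dy)
E
python3 - <<'E'
from h import *
delta([.542,-.318,.193],-16.6)
f=np.load("top0.npz")
print(onz("top",(344,160),.02),onz("top",(348,148),.16), onz("top",(258,202),.02))
E
```

```text
t 1.7 tool [ 0.4809 -0.3749  0.1946] [180.   -0.  -16.6] w 0.076 F [-0.1 -0.6  0.9] -> [ 0.0422 -0.072   0.0016] -0.037017817834112066
[ 0.71121668 -0.14676003  0.02      ] [ 0.71896752 -0.14365644  0.16      ] [0.59101645 0.10370182 0.02      ]
```

Call:
drive_tool(
  moves="0.018 -0.03 0 0 0.75; 0.034 -0.058 0 0 0.75; 0.042 -0.072 0 0 0.75; 0.042 -0.072 0.015 0 0.75; 0.042 -0.072 0.04 0 0.75; 0.042 -0.072 0.065 0 0.75; 0.042 -0.072 0.09 0 0.75; 0.042 -0.072 0.104 0 0.75",
)

```text
time_s: 2.5
tool_pos: [0.5367, -0.3213, 0.0867]
tool_rot: [180.0, 0.3, -16.8]
force: [-1.4, -0.3, -0.5]
grip_width: 0.0762
```

```bash
python3 - <<'E'
from h import *
im,d=read_camera("top");im2,d2=read_camera("scene")
delta([.542,-.318,.091],-16.6)
save("c2.png",np.vstack([cv2.resize(im[150:270,350:510],(640,480))[:300],cv2.resize(im2[200:350,130:350],(640,300))]))
E
```

```text
t 2.6 tool [ 0.5371 -0.3204  0.0871] [-180.     0.3  -16.7] w 0.0764 F [ 0.4  0.1 -0.8] -> [ 0.004  -0.0037 -0.0039] -0.12995596152561006
```

View pics/c2.png

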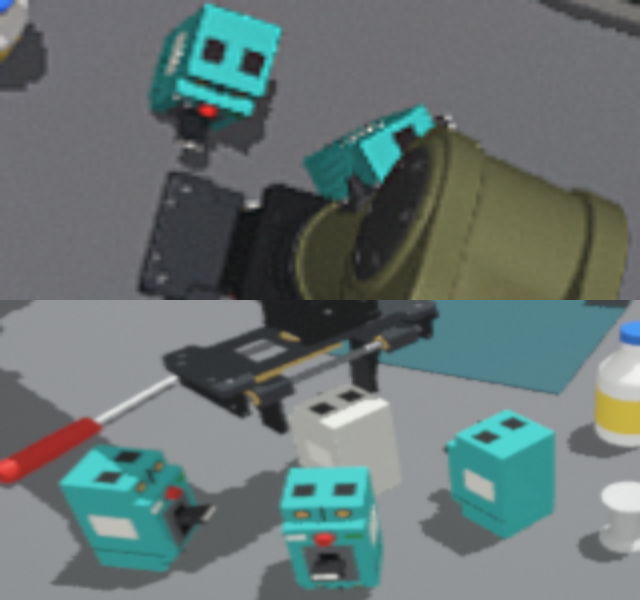

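Fingers straddle the grey breaker (crop about 350,440). I trim the position, then close.

Call:
drive_tool(
  moves="0.004 -0.003 -0.004 0 0.75; 0.005 -0.003 -0.004 0 0.75; 0.005 -0.003 -0.004 0 0.3; 0.005 -0.003 -0.004 0 0; 0.005 -0.003 -0.004 0 -0.3; 0.005 -0.003 -0.004 0 -0.3; 0.005 -0.003 -0.004 0 -0.3; 0.005 -0.003 -0.004 0 -0.3",
  grip_force=25,
)

```text
time_s: 3.4
tool_pos: [0.546, -0.3186, 0.0946]
tool_rot: [180.0, -0.0, -16.6]
force: [-0.7, -1.4, 0.8]
grip_width: 0.0538
```

```bash
python3 - <<'E'
from h import *
delta([.4386,.0509,.135],-16.6)
E
```

```text
t 3.4 tool [ 0.546  -0.3186  0.0946] [180.   -0.  -16.6] w 0.0538 F [-0.7 -1.4  0.8] -> [-0.2085 -0.3234 -0.0408] -0.007227266084214534
```

Call:
drive_tool(
  moves="0 0 -0.01 0 -0.3; 0 0 -0.025 0 -0.3; -0.004 -0.006 -0.04 0 -0.3; -0.015 -0.023 -0.045 0 -0.3; -0.032 -0.05 -0.045 0 -0.3; -0.052 -0.08 -0.045 0 -0.3; -0.073 -0.113 -0.045 0 -0.3; -0.094 -0.146 -0.045 0 -0.3",
)

```text
time_s: 4.2
tool_pos: [0.497, -0.1491, 0.1403]
tool_rot: [-180.0, -0.0, -16.6]
force: [0.3, 0.6, -6.9]
grip_width: 0.0537
```

Call:
drive_tool(
  moves="-0.021 -0.033 0 0 -0.3; -0.042 -0.066 0 0 -0.3; -0.062 -0.098 0 0 -0.3; -0.08 -0.126 0 0 -0.3; -0.095 -0.15 0 0 -0.3; -0.106 -0.167 0 0 -0.3; -0.112 -0.176 0 0 -0.3; -0.114 -0.178 0 0 -0.3",
)

```text
time_s: 5.0
tool_pos: [0.4389, 0.0533, 0.14]
tool_rot: [180.0, -0.1, -16.4]
force: [-0.5, -0.6, -6.8]
grip_width: 0.0538
```

```bash
python3 - <<'E'
from h import *
delta([.4386,.0509,.098],-16.6)
im,d=read_camera("scene");save("s3.png",im[130:330,140:440],2)
E
```

```text
t 5.0 tool [0.4389 0.0533 0.14  ] [ 1.80e+02 -1.00e-01 -1.64e+01] w 0.0538 F [-0.5 -0.6 -6.8] -> [0.0004 0.0023 0.042 ] 0.1694876561562353
```

View pics/s3.png

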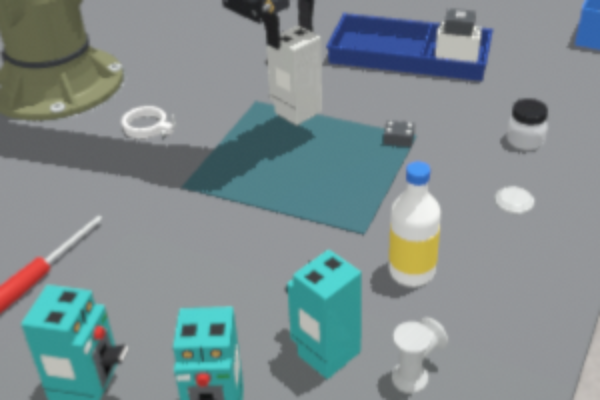

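Held upright over the mat, at crop (297,75). I lower it to touch.

Call:
drive_tool(
  moves="0 0 0.006 0 -0.3; 0 0 0.014 0 -0.3; 0 0 0.022 0 -0.3; 0 0 0.029 0 -0.3; 0 0 0.034 0 -0.3; 0 0 0.038 0 -0.3; 0 0 0.0415 0 -0.3; 0 0 0.0435 0 -0.3",
)

```text
time_s: 5.85
tool_pos: [0.4399, 0.0517, 0.0977]
tool_rot: [180.0, -0.1, -16.6]
force: [-7.6, -1.8, 18.6]
grip_width: 0.0534
```

```bash
python3 - <<'E'
from h import *
delta([.4386,.0509,.098],-16.6)
a,c=.0486,.0045
r0=np.array([-(c+.03),.065+a])
for th in range(0,91,6):
    t=np.radians(th); x=r0[0]*np.cos(t)+r0[1]*np.sin(t); z=-r0[0]*np.sin(t)+r0[1]*np.cos(t)
    print(th,np.round([x-r0[0],-(z-r0[1])],4))
E
```

```text
t 5.85 tool [0.4399 0.0517 0.0977] [ 1.80e+02 -1.00e-01 -1.66e+01] w 0.0534 F [-7.6 -1.8 18.6] -> [-0.001   0.0011 -0.0003] 0.009893131976156155
0 [ 0. -0.]
6 [ 0.0121 -0.003 ]
12 [ 0.0244 -0.0047]
18 [ 0.0368 -0.0051]
24 [ 0.0492 -0.0042]
30 [ 0.0614 -0.002 ]
36 [0.0734 0.0014]
42 [0.0849 0.0061]
48 [0.0958 0.0119]
54 [0.1061 0.0189]
60 [0.1156 0.0269]
66 [0.1242 0.0359]
72 [0.1319 0.0457]
78 [0.1384 0.0562]
84 [0.1439 0.0674]
90 [0.1481 0.0791]
```

Call:
drive_tool(
  moves="0.003 0 -0.002 0 -0.3; 0.009 0 -0.0035 0 -0.3; 0.015 0 -0.0048 0 -0.3; 0.0215 0 -0.0058 0 -0.3; 0.028 0 -0.0063 0 -0.3; 0.035 0 -0.0065 0 -0.3; 0.042 0 -0.0062 0 -0.3; 0.049 0 -0.0055 0 -0.3",
  grip_force=12,
)

```text
time_s: 6.65
tool_pos: [0.4878, 0.0375, 0.102]
tool_rot: [-180.0, -0.1, -16.6]
force: [-1.3, -0.7, 4.3]
grip_width: 0.054
```

```bash
python3 - <<'E'
from h import *
im,d=read_camera("scene");im2,d2=read_camera("top");np.savez("m.npz",im=im,d=d,im2=im2,d2=d2)
delta([.4386,.0509,.098],-16.6)
save("s4.png",np.hstack([cv2.resize(im[110:220,240:340],(400,440)),cv2.resize(im2[190:300,230:330],(400,440))]))
E
```

```text
t 6.75 tool [0.4881 0.0374 0.1019] [-1.799e+02 -1.000e-01 -1.660e+01] w 0.0542 F [-0.1 -2.   5.8] -> [-0.0513  0.0013  0.0038] -0.031033996185527712
```

View pics/s4.png

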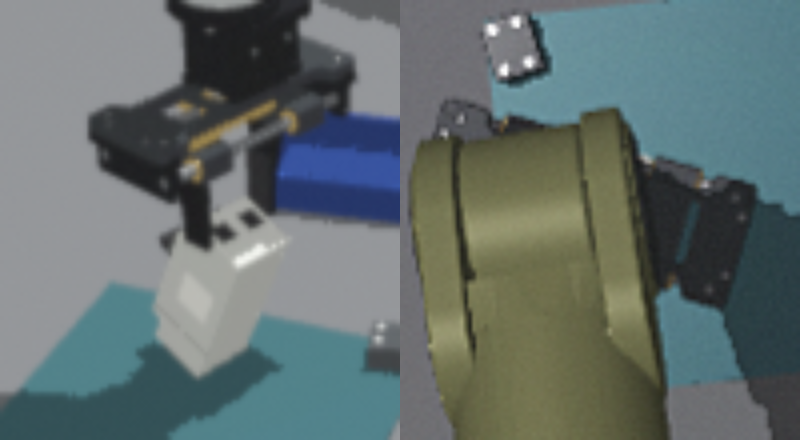

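It tilts about its lower back edge, about 24° so far. I continue the arc.

Call:
drive_tool(
  moves="0.007 0 0.001 0 -0.3; 0.015 0 0.003 0 -0.3; 0.023 0 0.005 0 -0.3; 0.031 0 0.008 0 -0.3; 0.039 0 0.012 0 -0.3; 0.0466 0 0.016 0 -0.3; 0.0535 0 0.0205 0 -0.3; 0.0602 0 0.0255 0 -0.3",
)

```text
time_s: 7.55
tool_pos: [0.548, 0.0196, 0.0776]
tool_rot: [-179.9, -0.5, -16.6]
force: [4.2, -2.8, 6.4]
grip_width: 0.0537
```

```bash
python3 - <<'E'
from h import *
im,d=read_camera("scene")
delta([.4386,.0509,.098],-16.6)
save("s5.png",im[110:220,240:360],4)
E
```

```text
t 7.6 tool [0.5488 0.0192 0.0768] [-179.9   -0.5  -16.7] w 0.0538 F [ 6.6 -3.1  6.3] -> [-0.1145  0.0011 -0.0221] -0.05929101424734995
```

View pics/s5.png

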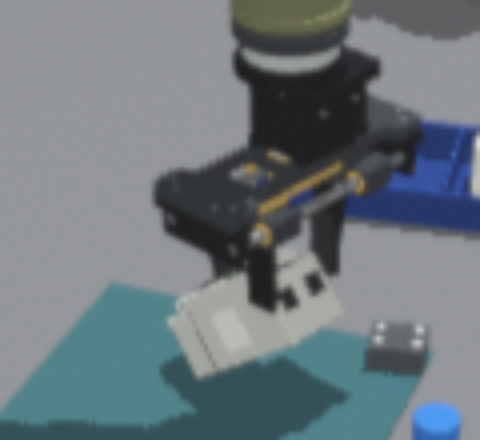

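Call:
drive_tool(
  moves="0.005 0 0.0045 0 -0.3; 0.0105 0 0.01 0 -0.3; 0.016 0 0.0165 0 -0.3; 0.021 0 0.0235 0 -0.3; 0.0255 0 0.03 0 -0.3; 0.0295 0 0.037 0 -0.3; 0.033 0 0.0435 0 -0.3; 0.036 0 0.05 0 -0.3",
)

```text
time_s: 8.4
tool_pos: [0.5814, 0.0096, 0.0262]
tool_rot: [-179.9, -0.3, -16.6]
force: [4.6, -1.8, -0.9]
grip_width: 0.0538
```

Call:
drive_tool(
  moves="0.001 0 0.003 0 -0.3; 0.0015 0 0.005 0 -0.3; 0.002 0 0.0065 0 -0.3; 0.0022 0 0.0078 0 -0.3; 0.0022 0 0.0085 0 -0.3; 0.0022 0 0.009 0 -0.3; 0.0022 0 0.009 0 -0.3; 0.0022 0 0.009 0 -0.3",
)

```text
time_s: 9.2
tool_pos: [0.5804, 0.0099, 0.0167]
tool_rot: [-180.0, 0.0, -16.6]
force: [3.4, -0.7, -0.6]
grip_width: 0.0539
```

```bash
python3 - <<'E'
from h import *
im,d=read_camera("scene")
delta([.4386,.0509,.098],-16.6)
save("s6.png",im[110:220,240:360],4)
E
```

```text
t 9.25 tool [0.5804 0.0099 0.0168] [-180.     0.   -16.6] w 0.0539 F [ 4.2 -1.5 -2.1] -> [-0.1476  0.0012 -0.0812] 0.01767435784293525
```

View pics/s6.png

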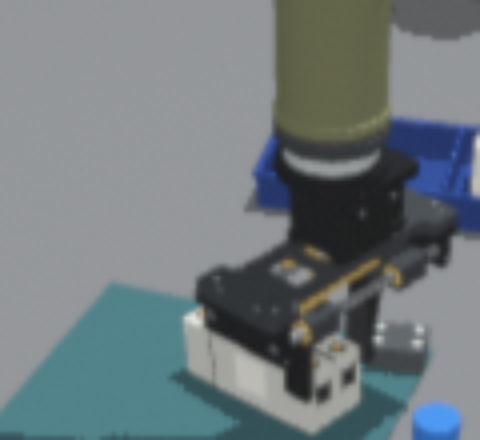

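Flat on its back. Picture 7 viewed. I let go and lift clear.

Call:
drive_tool(
  moves="0 0 0 0 0.1; 0 0 0 0 0.5; 0 0 0 0 0.7; 0 0 0 0 0.7; 0 0 -0.02 0 0.7; 0 0 -0.05 0 0.7; 0 0 -0.08 0 0.7; 0 0 -0.11 0 0.7",
)

```text
time_s: 10.05
tool_pos: [0.5796, 0.0101, 0.1276]
tool_rot: [180.0, 0.1, -16.6]
force: [0.9, -0.1, 0.1]
grip_width: 0.0739
```

Call:
drive_tool(
  moves="0.01 0.04 -0.01 0 0.5; 0.03 0.08 -0.03 0 0; 0.06 0.13 -0.04 0 -0.5; 0.08 0.175 -0.04 0 -1; 0.08 0.2 -0.04 0 -1; 0.08 0.21 -0.04 0 -1; 0.08 0.21 -0.04 0 -1; 0.08 0.21 -0.04 0 -1",
)

```text
time_s: 10.85
tool_pos: [0.5974, -0.2117, 0.1666]
tool_rot: [-179.9, 0.0, -16.5]
force: [-0.3, -0.6, -0.8]
grip_width: 0.0182
```

```bash
cat > look.py <<'E'
from h import *
import sys
def meas(zc=.0):
    im,d=read_camera("top");X=cloud("top",d)
    np.savez("t.npz",im=im,d=d)
    hsv=cv2.cvtColor(im,cv2.COLOR_RGB2HSV);H,S,V=[hsv[...,i].astype(int) for i in range(3)]
    return im,d,X,H,S,V
if __name__=="__main__":
    im,d,X,H,S,V=meas()
    m=(X[...,0]>.4)&(X[...,0]<.7)&(X[...,1]>-.09)&(X[...,1]<.13)&(X[...,2]>.035)&(X[...,2]<.072)&(S<40)&(V>120)
    m=cv2.morphologyEx(m.astype(np.uint8),cv2.MORPH_OPEN,np.ones((3,3)))>0
    r=cv2.minAreaRect(X[m][:,:2].astype(np.float32));print("rect",m.sum(),r)
    red=(S>150)&(V>90)&((H<8)|(H>172))&(X[...,2]>.03)&(X[...,0]>.4)&(X[...,0]<.7)&(X[...,1]>-.1)&(X[...,1]<.15);print("red",red.sum(),X[red].mean(0))
    lv=(V<80)&(X[...,2]>.075)&(X[...,2]<.1)&(X[...,0]>.4)&(X[...,0]<.65)&(X[...,1]>-.1)&(X[...,1]<.13);print("lev",lv.sum(),X[lv].mean(0) if lv.any() else 0)
    f=(m)&(X[...,2]>.05);p=X[f];A=np.c_[p[:,:2],np.ones(len(p))];print("plane",np.linalg.lstsq(A,p[:,2],rcond=None)[0],np.median(p[:,2]))
    for n in ["breaker_mid","button_top","lever_tip"]:
        for r in pinpoint("top",n)[:5]:
            w=onz("top",r["uv"],{"b":.07,"l":.088}[n[0]] if n!="breaker_mid" else .033)
            if .38<w[0]<.68 and -.12<w[1]<.16: print(n,np.round(r["uv"],1),round(r["conf"],2),np.round(w,4))
    delta([.5,0,.1],-16.6)
    u0,v0=[int(x) for x in w2px("top",[.53,.02,.03])]
    im2,_=read_camera("scene");u1,v1=[int(x) for x in w2px("scene",[.53,.02,.03])]
    save(sys.argv[1],np.hstack([cv2.resize(im[v0-50:v0+50,u0-40:u0+40],(400,500)),cv2.resize(im2[v1-50:v1+50,u1-40:u1+40],(400,500))]))
E
python3 look.py l8.png
```

```text
rect 679 ((0.5246090292930603, 0.02522721327841282), (0.05338054522871971, 0.129437655210495), 73.45683288574219)
red 13 [0.55777554 0.01642425 0.06991316]
lev 23 [0.52409329 0.02405624 0.08459796]
plane [0.00598661 0.00993794 0.05816058] 0.06310716075120149
breaker_mid [284.8 224.9] 0.56 [0.5242 0.0263 0.033 ]
lever_tip [286.4 222.6] 0.63 [0.5302 0.0191 0.088 ]
t 11.05 tool [ 0.5977 -0.2119  0.1669] [-180.    -0.   -16.4] w 0.0043 F [ 0.7 -0.4 -0.6] -> [-0.1535 -0.1757  0.067 ] 0.20666452414025116
```

View pics/l8.png

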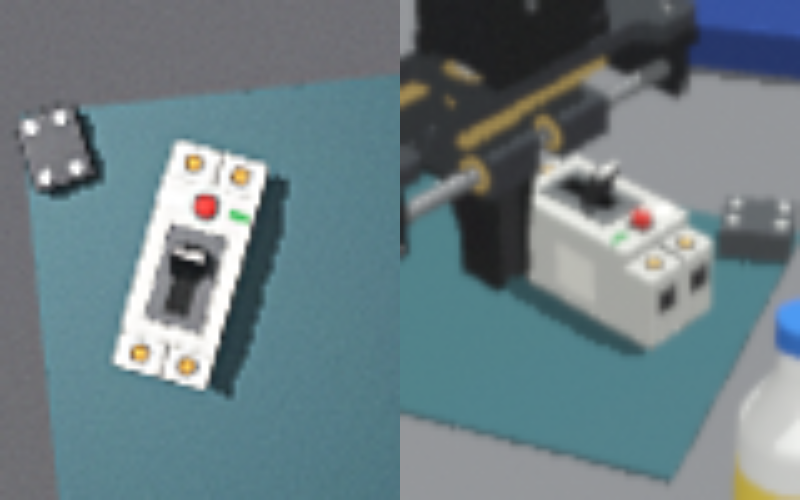

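The breaker lies flat with lever up, button at left crop (205,207); the measurement gives its centre as (0.5246, 0.0252). I go above the button.

Call:
drive_tool(
  moves="-0.016 -0.032 0 0 -1; -0.036 -0.072 0 0 -1; -0.056 -0.112 0 0 -1; -0.076 -0.152 0.02 0 -1; -0.092 -0.184 0.04 0 -1; -0.1 -0.2 0.055 0 -1; -0.104 -0.207 0.065 0 -1; -0.104 -0.207 0.07 0.2 -1",
)

```text
time_s: 11.9
tool_pos: [0.556, 0.015, 0.096]
tool_rot: [180.0, 0.1, -16.6]
force: [0.4, -0.6, 0.4]
grip_width: 0.0005
```

```bash
python3 - <<'E'
from h import *
read_camera("top");delta([.557,.016,.0645],-16.5)
E
```

```text
t 11.95 tool [0.5561 0.0133 0.0956] [ 1.799e+02  1.000e-01 -1.680e+01] w 0.0003 F [-0.7  0.1 -1.2] -> [ 0.0001 -0.0029  0.0311] -0.292603528609078
```

Call:
drive_tool(
  moves="0 -0.002 0.008 0 -1; 0 -0.002 0.016 0 -1; 0 -0.002 0.021 0 -1; 0 -0.002 0.025 0 -1; 0 -0.002 0.028 0 -1; 0 -0.002 0.03 0 -1; 0 -0.002 0.0315 0 -1; 0 -0.002 0.0315 0 -1",
)

```text
time_s: 12.75
tool_pos: [0.5572, 0.0157, 0.0652]
tool_rot: [180.0, 0.0, -16.8]
force: [0.1, -0.1, 1.2]
grip_width: 0.0004
```

```bash
python3 - <<'E'
from h import *
im,d=read_camera("scene");delta([.557,.016,.0645],-16.5)
for r in pinpoint("scene","lever_tip")[:4]: print(np.round(r["uv"]),r["conf"])
print("up at",w2px("scene",[.5246+.0056*.9586,.0252-.0056*.2848,.088]),"down",w2px("scene",[.5246-.0256*.9586,.0252+.0256*.2848,.088]))
cv2.imwrite("pics/p.png",im[...,::-1])
E
```

```text
t 12.8 tool [0.5572 0.0157 0.0653] [180.   -0.  -16.8] w 0.0003 F [ 0.  -0.4 -0. ] -> [-0.0003 -0.0002  0.0008] -0.2828994343568638
[201. 304.] 0.63
[242. 338.] 0.4
up at [308.70347874 184.82173093] down [300.97926749 180.81230364]
```

Force is only about 1 N, so I press a little deeper, then rise.

Call:
drive_tool(
  moves="0 0 0.001 0 -1; 0 0 0.002 0 -1; 0 0 0.003 0 -1; 0 0 0.003 0 -1; 0 0 0.003 0 -1; 0 0 0.003 0 -1; 0 0 0.003 0 -1; 0 0 0.003 0 -1",
)

```text
time_s: 13.65
tool_pos: [0.5572, 0.0157, 0.0623]
tool_rot: [180.0, -0.0, -16.8]
force: [-0.4, 0.2, 0.3]
grip_width: 0.0006
```

Call:
drive_tool(
  moves="0 0 -0.01 0 -1; 0 0 -0.03 0 -1; 0 0.01 -0.05 0 -1; 0 0.04 -0.06 0 -1; 0 0.08 -0.06 0 -1; 0 0.115 -0.06 0 -1; 0 0.135 -0.06 0 -1; 0 0.14 -0.06 0 -1",
)

```text
time_s: 14.45
tool_pos: [0.5161, -0.1217, 0.123]
tool_rot: [179.9, -0.0, -17.1]
force: [-0.1, 0.4, 0.0]
grip_width: 0.0006
```

```bash
python3 look.py l9.png
```

```text
rect 678 ((0.5240013599395752, 0.025453655049204826), (0.05344296246767044, 0.12896409630775452), 73.56791687011719)
red 14 [0.55507738 0.01297895 0.14785779]
lev 24 [0.52420368 0.02503633 0.08466608]
plane [0.01389072 0.0099886  0.05387849] 0.06321080071807139
breaker_mid [285.9 220.2] 0.76 [0.5375 0.0231 0.033 ]
breaker_mid [286.3 224.6] 0.56 [0.525  0.0221 0.033 ]
lever_tip [285.6 225.2] 0.57 [0.5232 0.0213 0.088 ]
t 14.65 tool [ 0.5174 -0.1165  0.1226] [-179.9   -0.   -16.7] w 0.0004 F [0.5 0.8 0.3] -> [-0.0501 -0.1066  0.0227] -0.06451235864972205
```

View pics/l9.png

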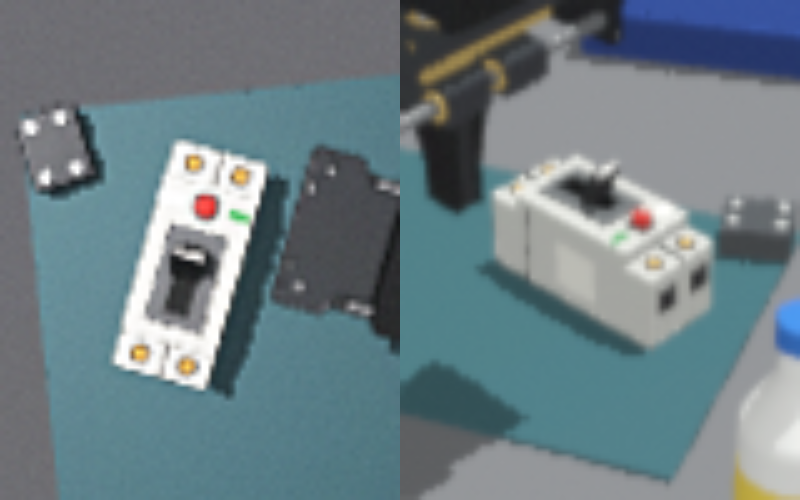

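The lever did not drop and no force was felt, so the fingertips may sit higher than the reported TCP. I check the tip height in the depth image.

```bash
python3 - <<'E'
from h import *
im,d=read_camera("scene");X=cloud("scene",d);o=get_obs();p=o["tool_pos"];print(np.round(p,4),np.round(o["tool_rot"],2))
m=(np.abs(X[...,0]-p[0])<.05)&(np.abs(X[...,1]-p[1])<.05)&(X[...,2]>.05)&(X[...,2]<p[2]+.06)
q=X[m];print(m.sum());
for z in np.arange(.09,.19,.006):
    s=q[(q[:,2]>=z)&(q[:,2]<z+.006)]
    if len(s): print(round(z,3),len(s),np.round(s.min(0),3),np.round(s.max(0),3))
E
```

```text
[ 0.5173 -0.1164  0.1224] [-179.96   -0.    -16.62]
111
0.15 12 [ 0.506 -0.128  0.152] [ 0.529 -0.111  0.156]
0.156 27 [ 0.502 -0.129  0.156] [ 0.529 -0.11   0.162]
0.162 21 [ 0.504 -0.128  0.163] [ 0.53  -0.111  0.168]
0.168 23 [ 0.505 -0.13   0.168] [ 0.53  -0.112  0.174]
0.174 18 [ 0.505 -0.128  0.174] [ 0.528 -0.112  0.18 ]
0.18 10 [ 0.504 -0.13   0.18 ] [ 0.53  -0.11   0.182]
```

```bash
python3 - <<'E'
from h import *
im,d=read_camera("scene");X=cloud("scene",d);p=get_obs()["tool_pos"]
u1,v1=[int(x) for x in w2px("scene",[.53,.02,.03])];print("crop tip px",u1-40+55/5,v1-50+207/5)
print("tcp px",w2px("scene",p),"+28mm",w2px("scene",p+[0,0,.028]))
a,b=[int(x) for x in w2px("scene",p)]
for v in range(b-25,b+6,2): print(v,[f"{X[v,u,2]:.3f}/{int(im[v,u].mean())}" for u in range(a-6,a+8,2)])
im,d=read_camera("top");X=cloud("top",d);m=(np.abs(X[...,0]-p[0])<.03)&(np.abs(X[...,1]-p[1])<.03);print("top z",np.percentile(X[m][:,2],[1,10,50]))
E
```

```text
crop tip px 279.0 192.4
tcp px [279.69303748 199.78970406] +28mm [279.07794886 190.92948178]
174 ['0.237/103', '0.231/115', '0.231/78', '0.231/53', '0.224/51', '0.200/38', '0.002/119']
176 ['0.203/37', '0.208/47', '0.225/48', '0.200/45', '0.198/45', '0.197/34', '0.001/125']
178 ['0.196/32', '0.200/31', '0.198/31', '0.198/36', '0.192/43', '0.192/36', '0.002/145']
180 ['0.188/32', '0.192/30', '0.193/32', '0.192/36', '0.185/45', '0.186/38', '0.004/146']
182 ['0.180/40', '0.184/29', '0.187/32', '0.186/38', '0.182/45', '0.179/48', '0.002/147']
184 ['0.171/51', '0.176/31', '0.180/29', '0.181/36', '0.174/44', '0.171/50', '0.004/127']
186 ['0.164/61', '0.169/32', '0.174/31', '0.173/34', '0.172/45', '0.168/43', '0.005/113']
188 ['0.159/74', '0.163/31', '0.166/32', '0.169/32', '0.162/45', '0.162/42', '0.001/114']
190 ['0.006/94', '0.156/39', '0.160/33', '0.164/32', '0.157/44', '0.155/43', '0.006/117']
192 ['0.006/116', '0.006/106', '0.152/61', '0.159/37', '0.150/80', '0.004/108', '0.004/118']
194 ['0.004/116', '0.002/117', '0.005/115', '0.003/106', '0.003/116', '0.004/117', '0.004/117']
196 ['0.004/116', '0.005/116', '0.007/117', '0.006/116', '0.004/116', '0.002/116', '0.005/116']
198 ['0.004/116', '0.005/117', '0.003/116', '0.005/117', '0.004/117', '0.006/117', '0.001/117']
200 ['0.004/117', '0.005/117', '0.001/117', '0.006/116', '0.005/117', '0.004/115', '0.005/117']
202 ['0.006/117', '0.004/117', '0.005/117', '0.005/117', '0.004/117', '0.004/116', '0.005/115']
204 ['0.004/116', '0.004/116', '0.004/117', '0.006/117', '0.003/116', '0.006/95', '0.005/76']
top z [0.54493709 0.55281802 0.55967048]
```

The fingertips sit about 27 mm above the reported TCP height; the xy agrees. I press again with that offset, so the button top should be reached near a reported z of 0.043.

Call:
drive_tool(
  moves="0 -0.03 0 0 -1; 0 -0.07 0 0 -1; 0 -0.11 0.01 0 -1; 0 -0.132 0.02 0 -1; 0 -0.138 0.035 0 -1; 0 -0.138 0.055 0 -1; 0 -0.138 0.068 0 -1; 0 -0.138 0.073 0 -1",
)

```text
time_s: 15.65
tool_pos: [0.555, 0.0125, 0.0471]
tool_rot: [179.9, 0.2, -16.9]
force: [0.0, 0.4, -0.5]
grip_width: 0.0006
```

Call:
drive_tool(
  moves="0 0 0.003 0 -1; 0 0 0.005 0 -1; 0 0 0.006 0 -1; 0 0 0.007 0 -1; 0 0 0.008 0 -1; 0 0 0.009 0 -1; 0 0 0.01 0 -1; 0 0 0.01 0 -1",
)

```text
time_s: 16.45
tool_pos: [0.5571, 0.0137, 0.0395]
tool_rot: [-180.0, -0.1, -16.8]
force: [0.9, -1.1, 2.1]
grip_width: 0.0003
```

```bash
python3 - <<'E'
from h import *
im,d=read_camera("scene");X=cloud("scene",d);delta([.557,.016,.0375],-16.6)
u,v=[int(x) for x in w2px("scene",[.52,.02,.08])]
s=im[v-18:v+22,u-22:u+28].copy();np.savez("pp.npz",s=s)
for n,sx in [("up",.0056),("down",-.0256)]:
    P=np.array([.5246+sx*.9586,.0252-sx*.2848,.088]);a,b=w2px("scene",P);print(n,round(a),round(b),"z there",np.round(X[round(b)-1:round(b)+2,round(a)-1:round(a)+2,2],3).tolist())
E
```

```text
t 16.5 tool [0.557  0.0136 0.0395] [-1.80e+02 -1.00e-01 -1.68e+01] w 0.0007 F [ 0.7 -0.6  1.8] -> [-0.0007 -0.0023  0.002 ] -0.18960195326366147
up 309 185 z there [[0.09, 0.088, 0.107], [0.088, 0.087, 0.103], [0.087, 0.087, 0.098]]
down 301 181 z there [[0.179, 0.179, 0.176], [0.176, 0.175, 0.174], [0.173, 0.171, 0.172]]
```

Contact now, about 2 N. I go 3 mm deeper, watch the force, then rise and look.

Call:
drive_tool(
  moves="0 -0.002 0.001 0 -1; 0 -0.002 0.0015 0 -1; 0 -0.002 0.002 0 -1; 0 -0.002 0.0025 0 -1; 0 -0.002 0.003 0 -1; 0 -0.002 0.0035 0 -1; 0 -0.002 0.004 0 -1; 0 -0.002 0.004 0 -1",
)

```text
time_s: 17.3
tool_pos: [0.5573, 0.0157, 0.036]
tool_rot: [180.0, -0.0, -16.8]
force: [-1.5, -1.1, 7.0]
grip_width: 0.0
```

```bash
python3 - <<'E'
from h import *
im,d=read_camera("scene");X=cloud("scene",d);delta([.557,.016,.0375],-16.6)
for n,sx in [("up",.0056),("down",-.0256)]:
    P=np.array([.5246+sx*.9586,.0252-sx*.2848,.088]);a,b=w2px("scene",P);print(n,round(a),round(b),"z there",np.round(X[round(b)-1:round(b)+2,round(a)-1:round(a)+2,2],3).tolist())
E
```

```text
t 17.35 tool [0.5573 0.0157 0.036 ] [180.   -0.  -16.8] w 0.0009 F [-0.5 -0.4  8.5] -> [-0.0004 -0.0002 -0.0015] -0.1838247936323114
up 309 185 z there [[0.15, 0.148, 0.107], [0.066, 0.065, 0.1], [0.063, 0.065, 0.096]]
down 301 181 z there [[0.179, 0.176, 0.178], [0.176, 0.174, 0.174], [0.734, 0.172, 0.17]]
```

The button bottomed at 8 N and the lever left its up position. I go round to the lower side of the lever.

Call:
drive_tool(
  moves="0 0 -0.015 0 -1; 0 0 -0.045 0 -1; -0.015 0 -0.065 0 -1; -0.045 0 -0.065 0 -1; -0.075 0 -0.065 0 -1; -0.092 0 -0.06 0 -1; -0.096 0 -0.045 0 -1; -0.096 0 -0.03 0 -1",
)

```text
time_s: 18.15
tool_pos: [0.4647, 0.044, 0.0657]
tool_rot: [180.0, -0.1, -16.7]
force: [-0.2, -0.5, 0.6]
grip_width: 0.0005
```

```bash
python3 look.py l10.png
python3 - <<'E'
from h import *
b=np.array([.9586,-.2848])
for x in [-.055,-.04,-.01]: delta([*(np.array([.5246,.0252])+x*b),.051],-16.6)
E
```

```text
rect 447 ((0.5413587689399719, 0.020262712612748146), (0.0534258596599102, 0.0947219505906105), 73.48005676269531)
red 16 [0.55063904 0.0073025  0.27608186]
lev 17 [0.50579358 0.02766682 0.08268392]
plane [-0.10249355  0.05554907  0.11710834] 0.06378493906257132
breaker_mid [284.4 222.2] 0.97 [0.5319 0.0274 0.033 ]
lever_tip [283.5 232. ] 0.5 [0.5049 0.0271 0.088 ]
lever_tip [288.8 223.9] 0.41 [0.5266 0.0127 0.088 ]
t 18.35 tool [0.4652 0.0437 0.0656] [-180.     0.   -16.8] w 0.0006 F [-0.4 -1.2 -0.3] -> [ 0.0459  0.0318 -0.0344] -0.16477940439685312
t 18.4 tool [0.4657 0.0436 0.066 ] [-180.    -0.   -16.8] w 0.0001 F [ 0.5 -0.2  0.6] -> [0.0067 0.0009 0.015 ] -0.18088682538348166
t 18.4 tool [0.4657 0.0436 0.066 ] [-180.    -0.   -16.8] w 0.0001 F [ 0.5 -0.2  0.6] -> [0.0217 0.0008 0.015 ] -0.18088682538348166
t 18.4 tool [0.4657 0.0436 0.066 ] [-180.    -0.   -16.8] w 0.0001 F [ 0.5 -0.2  0.6] -> [0.0517 0.0007 0.015 ] -0.18088682538348166
```

View pics/l10.png

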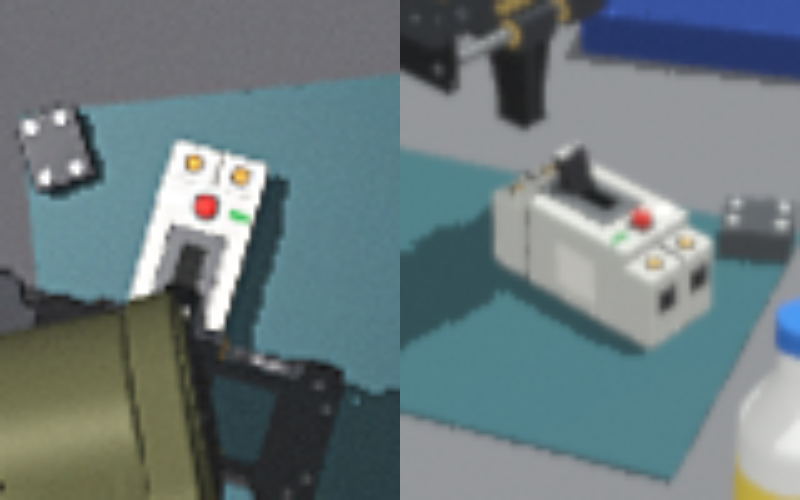

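The lever is down, tip leaning to the lower end in the right crop (570,160). I descend and push it up.

Call:
drive_tool(
  moves="0 0.001 0.008 0 -1; 0 0.001 0.015 0 -1; 0.008 0.001 0.015 0 -1; 0.018 0.001 0.015 0 -1; 0.028 0.001 0.015 0 -1; 0.037 0.001 0.015 0 -1; 0.044 0.001 0.015 0 -1; 0.048 0.001 0.015 0 -1",
)

```text
time_s: 19.2
tool_pos: [0.5115, 0.0285, 0.0501]
tool_rot: [-180.0, 0.0, -16.8]
force: [-1.5, 0.6, 0.4]
grip_width: 0.0004
```

Call:
drive_tool(
  moves="0.001 0 0 0 -1; 0.002 0 0 0 -1; 0.003 0 0 0 -1; 0.0035 0 0 0 -1; 0.004 0 0 0 -1; 0.0045 0 0 0 -1; 0.005 0 0 0 -1; 0.005 0 0 0 -1",
)

```text
time_s: 20.0
tool_pos: [0.5158, 0.027, 0.0503]
tool_rot: [180.0, -0.0, -16.8]
force: [-1.4, 0.4, 0.4]
grip_width: 0.0007
```

```bash
python3 - <<'E'
from h import *
b=np.array([.9586,-.2848]);delta([*(np.array([.5246,.0252])-.01*b),.051],-16.6)
E
```

```text
t 20.0 tool [0.5158 0.027  0.0503] [180.   -0.  -16.8] w 0.0007 F [-1.4  0.4  0.4] -> [-0.001  -0.0008 -0.0007] -0.19181479368643295
```

Call:
drive_tool(
  moves="0.0005 0 0 0 -1; 0.001 0 0 0 -1; 0.0015 0 0 0 -1; 0.002 0 0 0 -1; 0.0025 0 0 0 -1; 0.003 0 0 0 -1; 0.003 0 0 0 -1; 0.003 0 0 0 -1",
)

```text
time_s: 20.8
tool_pos: [0.5168, 0.0268, 0.0498]
tool_rot: [179.9, 0.2, -16.8]
force: [-7.0, 2.2, 2.5]
grip_width: 0.0005
```

At the stop with 7 N. I back off, rise and look.

Call:
drive_tool(
  moves="-0.006 0 0 0 -1; -0.015 0 0 0 -1; -0.025 0 -0.01 0 -1; -0.03 0 -0.035 0 -1; -0.03 0.01 -0.06 0 -1; -0.02 0.05 -0.075 0 -1; 0 0.1 -0.075 0 -1; 0.02 0.14 -0.075 0 -1",
)

```text
time_s: 21.6
tool_pos: [0.4982, -0.1156, 0.127]
tool_rot: [179.9, -0.3, -16.7]
force: [1.0, 0.7, 0.4]
grip_width: 0.0004
```

```bash
python3 look.py l11.png
python3 - <<'E'
from h import *
f=np.load("t.npz");im,d=f["im"],f["d"];X=cloud("top",d)
hsv=cv2.cvtColor(im,cv2.COLOR_RGB2HSV);H,S,V=[hsv[...,i].astype(int) for i in range(3)]
v,u=np.mgrid[:400,:640]
# tray: rim points and interior floor
t=(u>120)&(u<215)&(v>170)&(v<300)&(X[...,2]>.028)&(X[...,2]<.042)&(H>108)&(H<130)&(S>120)
print(cv2.minAreaRect(X[t][:,:2].astype(np.float32)))
fl=(u>120)&(u<215)&(v>215)&(v<300)&(X[...,2]>-.002)&(X[...,2]<.012)&(H>108)&(H<130)&(S>120)
fl=cv2.morphologyEx(fl.astype(np.uint8),cv2.MORPH_OPEN,np.ones((5,5)))>0
print(cv2.minAreaRect(X[fl][:,:2].astype(np.float32)),np.median(X[fl][:,2]))
for r in pinpoint("top","bay")[:2]: print("bay",r["conf"],onz("top",r["uv"],.004))
c=(u>135)&(u<185)&(v>180)&(v<228)&(X[...,2]>.07)&(X[...,2]<.1);print("contactor",cv2.minAreaRect(X[c][:,:2].astype(np.float32)))
E
```

```text
rect 667 ((0.5246064066886902, 0.02519230917096138), (0.053417738527059555, 0.12938861548900604), 73.486328125)
red 13 [0.55777185 0.01641616 0.07007091]
lev 25 [0.52396442 0.02495199 0.0848351 ]
plane [0.00619689 0.01185849 0.05796613] 0.0631661565082966
breaker_mid [282.8 223.9] 0.84 [0.5271 0.032  0.033 ]
lever_tip [286.1 223.1] 0.48 [0.5288 0.0199 0.088 ]
t 21.8 tool [ 0.4975 -0.1147  0.1255] [-1.8e+02 -1.0e-01 -1.7e+01] w 0.0007 F [ 0.6  1.2 -0.7] -> [-0.0312 -0.1105  0.0254] -0.36509952358434816
((0.5058952569961548, 0.356859415769577), (0.2812544107437134, 0.13504855334758759), 13.22950553894043)
((0.46395936608314514, 0.35202717781066895), (0.18476524949073792, 0.11202181130647659), 12.577067375183105) 0.004839185325347328
bay 0.72 [0.44586104 0.34520737 0.004     ]
contactor ((0.5838762521743774, 0.3891162574291229), (0.050441592931747437, 0.04510747641324997), 14.271833419799805)
```

View pics/l11.png

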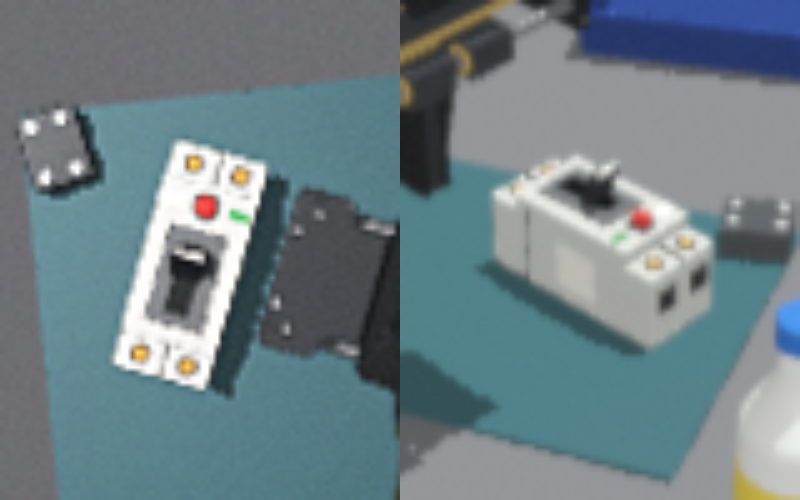

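The lever is up again and stays, at left crop (190,255), and the breaker has not moved. Bay centre comes out near (0.453, 0.345), tray yaw 13.2°. I regrasp at the balance point.

Call:
drive_tool(
  moves="0 -0.02 0 0 0; -0.004 -0.05 0 0 0.4; -0.008 -0.08 0 0 0.7; -0.011 -0.11 0 0 0.75; -0.013 -0.13 0 -0.2 0.75; -0.014 -0.14 0.01 -0.3 0.75; -0.014 -0.142 0.025 -0.3 0.75; -0.014 -0.142 0.04 -0.3 0.75",
  grip_force=25,
)

```text
time_s: 22.7
tool_pos: [0.5243, 0.0262, 0.0835]
tool_rot: [179.9, 0.0, -16.5]
force: [-0.2, -0.6, 0.4]
grip_width: 0.0564
```

```bash
python3 - <<'E'
from h import *
read_camera("top");delta([.5246,.0252,.006],-16.5)
E
```

```text
t 22.75 tool [0.5221 0.0253 0.0807] [179.9   0.3 -16.5] w 0.0607 F [-0.7 -0.7 -1.7] -> [ 0.0028 -0.0008  0.0747] -0.02834513308235387
```

Call:
drive_tool(
  moves="0.001 -0.001 0 0 0.75; 0.001 -0.001 0 0 0.75; 0.001 -0.001 0.015 0 0.75; 0.001 -0.001 0.03 0 0.75; 0.001 -0.001 0.045 0 0.75; 0.001 -0.001 0.06 0 0.75; 0.001 -0.001 0.07 0 0.75; 0.001 -0.001 0.073 0 0.75",
)

```text
time_s: 23.55
tool_pos: [0.5249, 0.0271, 0.0103]
tool_rot: [180.0, 0.2, -16.5]
force: [-0.2, 0.2, -0.2]
grip_width: 0.0761
```

Call:
drive_tool(
  moves="0 0 0 0 0.75; 0 0 0 0 0.5; 0 0 0 0 0.3; 0 0 0 0 0; 0 0 0 0 -0.3; 0 0 0 0 -0.3; 0 0 0 0 -0.3; 0 0 0 0 -0.3",
)

```text
time_s: 24.35
tool_pos: [0.5263, 0.0259, 0.0128]
tool_rot: [179.9, -0.0, -16.5]
force: [-2.8, -4.8, 5.9]
grip_width: 0.0537
```

```bash
python3 - <<'E'
from h import *
delta([.4534,.3447,.1],13.2)
E
```

```text
t 24.35 tool [0.5263 0.0259 0.0128] [179.9  -0.  -16.5] w 0.0537 F [-2.8 -4.8  5.9] -> [-0.1604 -0.2848 -0.0878] -29.71282729104857
```

Call:
drive_tool(
  moves="0 0 -0.003 0 -0.3; 0 0 -0.008 0 -0.3; 0 0 -0.016 0 -0.3; 0 0 -0.026 0 -0.3; 0 0 -0.038 0 -0.3; 0 0 -0.05 0 -0.3; 0 0 -0.06 0 -0.3; 0 0 -0.065 0 -0.3",
)

```text
time_s: 25.15
tool_pos: [0.5271, 0.0272, 0.079]
tool_rot: [-180.0, -0.1, -16.5]
force: [0.4, -0.1, -6.5]
grip_width: 0.0542
```

```bash
python3 - <<'E'
from h import *
im,d=read_camera("scene");save("s12.png",im[100:210,250:370],4)
delta([.4534,.3447,.1],13.2)
X=cloud("scene",d);hsv=cv2.cvtColor(im,cv2.COLOR_RGB2HSV)
m=(X[...,0]>.42)&(X[...,0]<.62)&(X[...,1]>-.06)&(X[...,1]<.1)&(X[...,2]>.05)&(X[...,2]<.16)&(hsv[...,1]<40)&(hsv[...,2]>130)
q=X[m];b=np.array([.9586,-.2848]);s=(q[:,:2]-[.5246,.0252])@b
for lo in np.arange(-.07,.07,.02):
    k=(s>lo)&(s<lo+.02)
    if k.sum()>3: print(round(lo,2),k.sum(),np.round(np.percentile(q[k][:,2],[2,98]),4))
E
```

```text
t 25.2 tool [0.5273 0.0272 0.0792] [-180.    -0.2  -16.5] w 0.054 F [ 0.2  0.6 -5.7] -> [-0.1609 -0.2835 -0.0211] -29.691322791587254
-0.07 44 [0.0725 0.1195]
-0.05 69 [0.0735 0.1204]
-0.03 56 [0.0716 0.121 ]
-0.01 56 [0.0724 0.1315]
0.01 124 [0.073  0.1317]
0.03 183 [0.0743 0.1321]
0.05 249 [0.0726 0.122 ]
```

Lifted level. I carry it to the bay.

Call:
drive_tool(
  moves="-0.008 -0.014 0 -2 -0.3; -0.022 -0.038 0 -5 -0.3; -0.038 -0.068 0 -9 -0.3; -0.056 -0.1 0 -13 -0.3; -0.074 -0.132 0 -17 -0.3; -0.092 -0.164 0 -21 -0.3; -0.11 -0.195 0 -25 -0.3; -0.126 -0.223 0 -28 -0.3",
)

```text
time_s: 26.0
tool_pos: [0.4656, 0.2809, 0.077]
tool_rot: [-179.9, 0.1, 12.0]
force: [1.3, -0.2, -8.1]
grip_width: 0.0537
```

```bash
python3 - <<'E'
from h import *
delta([.4534,.3447,.079],13.2)
E
```

```text
t 26.0 tool [0.4656 0.2809 0.077 ] [-1.799e+02  1.000e-01  1.200e+01] w 0.0537 F [ 1.3 -0.2 -8.1] -> [ 0.0013 -0.0649 -0.0019] -1.2393954582166486
```

Call:
drive_tool(
  moves="0 -0.022 0 -0.8 -0.3; 0 -0.04 0 -1.5 -0.3; 0.001 -0.052 0 -1.7 -0.3; 0.001 -0.059 0 -1.7 -0.3; 0.001 -0.061 0 -1.7 -0.3; 0.001 -0.061 0 -1.7 -0.3; 0.001 -0.061 0.008 -1.7 -0.3; 0.001 -0.061 0.016 -1.7 -0.3",
)

```text
time_s: 26.8
tool_pos: [0.458, 0.3355, 0.0606]
tool_rot: [180.0, -0.0, 13.1]
force: [-0.5, -0.0, -6.9]
grip_width: 0.0536
```

```bash
python3 - <<'E'
from h import *
delta([.4534,.3447,.0138],13.2)
im,d=read_camera("scene")
P=[w2px("scene",[.4534,.3447,.04])];u,v=[int(x) for x in P[0]];save("s12.png",im[v-45:v+45,u-50:u+60],6)
E
```

```text
t 26.8 tool [0.458  0.3355 0.0606] [180.   -0.   13.1] w 0.0536 F [-0.5 -0.  -6.9] -> [-0.0024 -0.01    0.0468] -0.08570995955497551
```

Call:
drive_tool(
  moves="0 -0.005 0 0 -0.3; 0 -0.01 0 0 -0.3; 0 -0.01 0.008 0 -0.3; 0 -0.01 0.018 0 -0.3; 0 -0.01 0.028 0 -0.3; 0 -0.01 0.036 0 -0.3; 0 -0.01 0.041 0 -0.3; 0 -0.01 0.044 0 -0.3",
)

```text
time_s: 27.65
tool_pos: [0.4548, 0.346, 0.0163]
tool_rot: [180.0, 0.1, 13.2]
force: [-1.0, -0.6, -6.6]
grip_width: 0.0541
```

```bash
python3 - <<'E'
from h import *
im,d=read_camera("scene");delta([.4534,.3447,.0138],13.2)
im,d=read_camera("scene");delta([.4534,.3447,.0138],13.2)
X=cloud("scene",d);b=np.array([np.cos(np.radians(13.2)),np.sin(np.radians(13.2))]);s=(X[...,:2]-[.4534,.3447])
a=s@b;c=s@np.array([-b[1],b[0]]);hsv=cv2.cvtColor(im,cv2.COLOR_RGB2HSV)
m=(abs(a)<.08)&(abs(c)<.059)&(X[...,2]>.025)&(X[...,2]<.12)&(hsv[...,1]<40)&(hsv[...,2]>130)
print(m.sum(),"along",np.percentile(a[m],[1,99]),"across",np.percentile(c[m],[1,99]))
for lo in np.arange(-.07,.08,.02):
    k=m&(a>lo)&(a<lo+.02)
    if k.sum()>3: print(round(lo,2),k.sum(),np.round(np.percentile(X[k][:,2],[2,50,90,98]),4))
E
```

```text
t 27.7 tool [0.4548 0.3461 0.0162] [1.80e+02 1.00e-01 1.32e+01] w 0.0539 F [ 0.   0.6 -7.3] -> [-0.0017  0.001   0.0024] 0.007034608134745213
t 27.75 tool [0.4549 0.3463 0.0168] [180.    0.   13.2] w 0.0537 F [-0.3 -1.2 -6.2] -> [-0.0019  0.0012  0.003 ] 0.012626011002453197
437 along [-0.06182049  0.06553369] across [-0.03164761  0.02743194]
-0.07 41 [0.0254 0.0453 0.0573 0.0588]
-0.05 65 [0.0262 0.0517 0.0676 0.0702]
-0.03 62 [0.0258 0.0481 0.0661 0.0681]
-0.01 23 [0.0252 0.0326 0.0399 0.0417]
0.01 83 [0.0255 0.0528 0.0676 0.0698]
0.03 92 [0.0266 0.0566 0.0683 0.0694]
0.05 71 [0.0271 0.0501 0.059  0.0603]
```

Centred and level, with the full weight still on the gripper, about 3 mm above the floor. I lower until it carries.

Call:
drive_tool(
  moves="0 0 0.001 0 -0.3; 0 0 0.0015 0 -0.3; 0 0 0.002 0 -0.3; 0 0 0.0025 0 -0.3; 0 0 0.003 0 -0.3; 0 0 0.0035 0 -0.3; 0 0 0.004 0 -0.3; 0 0 0.004 0 -0.3",
)

```text
time_s: 28.55
tool_pos: [0.4552, 0.3464, 0.0138]
tool_rot: [180.0, -0.0, 13.2]
force: [-2.0, -2.2, -1.2]
grip_width: 0.0534
```

Call:
drive_tool(
  moves="0 0 0.0005 0 -0.3; 0 0 0.001 0 -0.3; 0 0 0.001 0 0.3; 0 0 0.001 0 0.5; 0 0 0.001 0 0.5; 0 0 0.001 0 0.5; 0 0 0.001 0 0.5; 0 0 0 0 0.5",
)

```text
time_s: 29.35
tool_pos: [0.4551, 0.3464, 0.0131]
tool_rot: [180.0, 0.0, 13.2]
force: [0.1, 0.4, 0.4]
grip_width: 0.0649
```

Call:
drive_tool(
  moves="0 0 -0.005 0 0.5; 0 0 -0.02 0 0.5; 0 0 -0.04 0 0.5; 0 0 -0.065 0 0.5; 0 0 -0.095 0 0.5; 0 0.02 -0.12 0 0.5; 0 0.06 -0.14 0 0.5; 0 0.1 -0.15 0 0.5",
)

```text
time_s: 30.15
tool_pos: [0.4789, 0.2498, 0.1668]
tool_rot: [-180.0, -0.3, 13.4]
force: [1.0, -0.4, -0.5]
grip_width: 0.0652
```

Call:
drive_tool(
  moves="0 0.04 0 0 0.5; 0 0.08 0 0 0.5; 0 0.12 0 0 0.5; 0 0.15 0 0 0.5; 0 0.17 0 0 0.5; 0 0.18 0 0 0.5; 0 0.18 0 0 0.5; 0 0.18 0 0 0.5",
)

```text
time_s: 30.95
tool_pos: [0.519, 0.0754, 0.1637]
tool_rot: [-180.0, -0.0, 13.3]
force: [0.5, 1.0, 0.6]
grip_width: 0.065
```

```bash
python3 - <<'E'
from h import *
im,d=read_camera("top");delta([.4534,.3447,.0138],13.2)
X=cloud("top",d);b=np.array([np.cos(np.radians(13.2)),np.sin(np.radians(13.2))]);s=(X[...,:2]-[.4534,.3447])
a=s@b;c=s@np.array([-b[1],b[0]]);hsv=cv2.cvtColor(im,cv2.COLOR_RGB2HSV)
I=(abs(a)<.08)&(abs(c)<.059)
m=I&(X[...,2]>.045)&(X[...,2]<.08)&(hsv[...,1]<40)&(hsv[...,2]>120)
q=X[m];print("rect",cv2.minAreaRect(np.c_[a[m],c[m]].astype(np.float32)))
f=m&(abs(a)<.045);A=np.c_[a[f],c[f],np.ones(f.sum())];print("plane",np.linalg.lstsq(A,X[f][:,2],rcond=None)[0])
l=I&(X[...,2]>.076)&(X[...,2]<.11);print("lever top: n",l.sum(),"along",a[l].mean(),"across",c[l].mean(),"z",X[l][:,2].mean())
r=I&(hsv[...,1]>150)&((hsv[...,0]<8)|(hsv[...,0]>172))&(hsv[...,2]>90);print("red along",a[r].mean(),c[r].mean(),X[r][:,2].mean())
u,v=np.meshgrid(range(640),range(400));k=(u>135)&(u<185)&(v>180)&(v<228)&(X[...,2]>.07)&(X[...,2]<.1);print("contactor",cv2.minAreaRect(X[k][:,:2].astype(np.float32)))
im2,_=read_camera("scene")
for n in ["solvent","contactor"]:
    for r in pinpoint("scene",n)[:1]: print(n,r)
E
```

```text
t 31.0 tool [0.5189 0.0758 0.1636] [-180.    -0.    13.4] w 0.0653 F [-0.  -0.  -0.2] -> [-0.0017 -0.2767  0.15  ] 0.15736157569779152
rect ((0.0016150400042533875, 0.000537162646651268), (0.12946687638759613, 0.05673661082983017), 0.6585990190505981)
plane [-0.00237258  0.01242625  0.06507462]
lever top: n 44 along 0.003158324992161576 across 0.00036681468738775644 z 0.08646984319148707
red along 0.03451637977083859 -0.0006527582040971925 0.07174741798598984
contactor ((0.5834812521934509, 0.3895021378993988), (0.05020993947982788, 0.045607395470142365), 15.294609069824219)
solvent {'uv': [345.7, 267.2], 'conf': 0.83}
contactor {'uv': [368.7, 159.5], 'conf': 0.96}
```

```bash
python3 -c "
from cell import *
print(sign_off())"
```

```text
the job is handed in; nothing more can be done
None
```

I finished the job and handed it in at about 31 s. I tipped the light-grey breaker onto its back on the mat and let go. I tripped its lever with the button, pushed the lever back up until it latched, and laid the breaker in the tray's empty bay.

**Last checks (top camera):**
- **Position:** the breaker is about 2 mm along and under 1 mm across from my estimate of the bay centre. It is level within about 0.015 rad, with its face at 65 mm (64 mm expected).
- **Lever:** still up, with the tip where it was when latched.
- **Contactor:** moved less than 1 mm.
- **Solvent bottle:** found at its original place in the scene camera, within about 3 pixels.
- **Robot:** clear of everything, with no force on the tool.

**What failed or disagreed:**
- **First button press:** it missed, because the fingertips sit about 27 mm above the reported TCP height. I found this in the depth image. The second press used that offset and dropped the lever.
- **First grasp:** the same offset meant I held the upright breaker higher than planned. It still held and tipped over as intended.
- **Picture limit:** I reached the 12-picture limit before the placing in the tray, so I checked that part by measurement only and did not look at it.

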